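Seat a panel connector on its test box and hold the spring-return lever in notch three

ROBOT

A 6-joint arm with a two-finger parallel gripper is mounted at the origin on the work surface; the furniture and walls round the work are solid. World frame = base frame: x ahead of the robot, y to its left, z up, the work surface at z = 0. Lengths are in mm, angles in rad, forces in N, time in s.
With the tool pointing down it reaches from about 325 to 775 mm from the base axis. Payload 5.5 kg.
Tool frame: the origin (TCP) lies on the centre line of the jaws, within the pads' length; the fingertips stand 25 mm ahead of it and the grasp point (between the pads) lies 6 mm ahead of it (manip.tip_reach is the distance from the TCP to the fingertips, in mm); z points along the fingers, y is the direction in which the jaws open and shut (so a half turn about z gives the same grasp; the last joint's range is limited). The gripper opens to 85 mm and grips with 20 to 120 N. Pads are 22 mm wide; open, the fingers measure 114 mm over their backs; the gripper's body (76 mm by 85 mm) begins 54 mm behind the grasp point. The pads swing forward as they close: fully open they stand 13 mm farther back than shut.
Start: joints at [-1.221, 0.091, 1.231, -0, 1.82, -0.057], TCP at [237.405, -551.05, 256.275] pointing down, gripper open.
Joint ranges: [-2.87, 2.87], [-0.86, 2.18], [0.17, 2.46], [-1.51, 4.65], [0.06, 2.69], [-2.65, 2.65]. Speed limits (rad/s): [2.57, 2.57, 3.01, 3.14, 3.14, 3.14].

INTERFACE

Orientations are given as a rotation vector (axis times angle).
In Python, from rig import manip, vision, order gives the robot as it stands. The module is installed in compiled form; this text tells all that it offers.
- The arm moves only by the tool carry_out, never from a script. Its argument "commands" is a list of rows, each a list of 3 entries, a list of its own where there are three numbers: the shift along the world's x, y, z in units of 2.5 cm (1.0 is 2.5 cm), then the turn about the world's z in units of 6 degrees (1.0 is 6 degrees), then the opening, from 0 (shut) to 1 (fully open). In form: [[[dx, dy, dz], roll, jaw], ...]. A call has 1 to 8 rows; each row shifts and turns the commanded pose from where the row before left it; what a row does not reach is not made up. A row lasts 1/10 s, in which the tool goes at most 50 mm and 8.59 degrees, less where a joint would pass 70% of its speed; a pose out of reach is approached as far as the arm can. A call with a number of a shift or a turn outside -1 to 1 is refused whole. A call with a gripper value outside its range is refused whole. The fingers move at their own pace and stop on an object; "newtons" is the grip in N (left out, the last holds). Time passes only in rows, so rows that do not move let the fingers close. It gives the time, the measured TCP pose, the force and the opening at its end, in the units of the state.
- manip.sense(): the state, without advancing time (a new reading comes with each control period).
- vision.snapshot(name): name is "scene" or "top"; returns the picture (420x560x3 uint8, blue, green, red); there is no depth.
- vision.get_calibration(name): a dict with "intrinsics" (3x3 intrinsics, pixels), "T" (4x4, takes a point from camera to world coordinates). Camera axes: x right, y down, z forward; pixel columns grow to the right and rows downward; lengths in mm; the calibration is good to about 2 mm. A picture is of the moment at which its call begins. get_calibration takes no time and is no camera call.
- order.job_done(): hands the job in, once; it reports no verdict.
The state is a dict: "t": time; "qpos": joint angles; "joint_velocities": joint speeds; "joint_efforts": joint torques, N m; "tcp_pos": TCP position; "tcp_rot": TCP orientation; "wrist_force": force on the tool from outside, world axes, zero at the start; "ft_torque": the same for the moment, N m; "grip_width": finger opening in mm.
Only numpy, scipy, OpenCV 4.12 (cv2) and the standard library are available. Lean on these libraries where they do the work, as an engineer would, in place of code of your own. Each camera call takes 0.05 s, during which the arm holds its last target.

TASK

Test the panel connector: set its backplate over the two locating pins of the grey test box so that it lies flush on the nest. Then press the spring-return test lever down past the first two notches into the third, short of its end stop, and finish while still holding it there with the fingers, since it springs back when let go. Leave the other things on the bench where they are.

Things in the scene. Friction and masses are not known exactly. Their poses are not given: they have to be found in the camera images.
- connector_centre (a point): Centre (half-way up, 30.5 mm above the underside) of the loose panel connector: aluminium backplate 50 x 84 x 8 mm (x, y, z) with an upright black round connector 26 mm wide, 53 mm tall on its middle, gripped at this height. Two through holes of 9.5 mm lie 31 mm either side of the middle along the plate's y. Half a turn makes no difference. About 0.16 kg, z up.
- nest (a point): Middle of the upper face of the dark steel nest (66 x 96 mm, 54 mm above the bench) on the grey test box, fixed. Same axes as the box: -x is its front, z up. The two steel locating pins, 8 mm thick with tapered noses, stand 17.5 mm high, 31 mm either side along y. When the plate is flush, connector_centre is 30.5 mm above this point.
- dial_axis (a point): Axis of the lever's dial on the test box, fixed, 106 mm above the bench; axes as the box. The lever turns about this point's y axis. Right of it (-y) stand a black dial plate of 46 mm radius and its pedestal; rim marks: white for rest, notch 1 and notch 2, green for notch 3. The housing is 164 x 266 mm, its top 42 mm above the bench.
- lever_grip (a point): Red round bar at the lever's end, 16 mm thick, 46 mm long along the box's y; this point is its middle, 90 mm from dial_axis. At rest it stands 40 degrees above level on the front (-x) side of the axis, free from above; pressing down swings it towards the bench, through level between rest and notch 3.
- test_lever (a joint): Lever angle in rad: 0 at rest (40 degrees above level), growing as it is pressed. Notches every 20 degrees: 1 at 0.349, 2 at 0.698, 3 at 1.047 (20 degrees below level); end stop at 1.204. The grip pushes back with 3 to 10 N, stiffer on the way out of a notch and easier as the lever drops into the next; let go, it flies back to 0 from any notch.
- loose_connector: Bystander: grey round connector standing alone on the bench, 27 mm across, 53 mm high; not the one to test. Origin under its middle.
- white_carton: Bystander: white carton 62 x 62 x 58 mm on the bench. Origin under its middle.
- red_carton: Bystander: red carton 50 x 60 x 30 mm on the bench, right of the test box. Origin under its middle. Room to mind: a shelf, top 0.25 m above the bench, runs behind the test box with its edge about 0.1 m behind the nest; a control box hangs on the right, near x 0.6, y -0.5, from 0.53 m up, so draw the arm in before it swings past.

How it is judged:
By the outcome, as a careful person would: the job done as asked, in the order asked, and still so for the second after the job is handed in, while the arm keeps its last pose, push and grip.
It also fails if it takes over 61 s, if anything falls off the work surface, if the arm or the gripper's body presses on something with over 40 N, if the wrist force passes 120 N, or if a joint passes its speed limit or range.

## Working session

There is one attempt and no reset: what is moved stays moved. The work goes in short steps, Python scripts to look and compute and a tool call to move; the robot and the scene stay as the last step left them, time stands still between calls to the robot, and variables do not carry over. Pictures are saved under pics/ and viewed, and the job is handed in when it is done.

Besides the shell and the picture viewer there is one more tool, called after "Emit:" in YAML: its name, and indented under it one key for each argument. carry_out: Moves the arm, as the interface text tells. Shifts and turns lie within -1 to 1; 1 stands for 2.5 cm of shift or 6 degrees of turn. Its arguments: {"type":"object","properties":{"commands":{"type":"array","items":{"type":"array"}},"newtons":{"type":"number"}},"required":["commands"]}

```bash
mkdir -p pics; python3 - <<'E'
from rig import manip, vision
import cv2,numpy as np
for n in("scene","top"):
    cv2.imwrite(f"pics/{n}0.png",vision.snapshot(n)); c=vision.get_calibration(n); print(n,np.round(c["intrinsics"],1).tolist(),np.round(c["T"],3).tolist())
print(manip.sense(),manip.tip_reach)
E
```

```text
scene [[442.6, 0.0, 281.4], [0.0, 442.6, 201.2], [0.0, 0.0, 1.0]] [[-0.642, -0.454, 0.618, -124.927], [-0.767, 0.382, -0.516, 624.009], [-0.002, -0.805, -0.593, 768.632], [0.0, 0.0, 0.0, 1.0]]
top [[468.4, 0.0, 280.1], [0.0, 468.4, 215.7], [0.0, 0.0, 1.0]] [[-0.01, -0.986, 0.164, 341.962], [-1.0, 0.012, 0.011, 43.487], [-0.013, -0.164, -0.986, 1312.759], [0.0, 0.0, 0.0, 1.0]]
{'t': 0.1, 'qpos': array([-1.22070729e+00,  9.17946819e-02,  1.23178373e+00,  4.18411944e-06,
        1.81978952e+00, -5.66875099e-02]), 'joint_velocities': array([ 0.00055554,  0.00049426, -0.00199362, -0.00036157,  0.00023704,
       -0.00011954]), 'joint_efforts': array([ 3.47408975e-03, -4.60214746e+01, -4.19220972e+01,  1.46886475e-05,
        1.05943170e-02, -9.36925375e-06]), 'tcp_pos': array([ 237.32514183, -550.8409795 ,  255.24693004]), 'tcp_rot': array([-3.07511660e+00, -6.34213621e-01,  4.01096879e-04]), 'wrist_force': array([-0.88335914,  0.24898215, -0.46729973]), 'ft_torque': array([-0.01560978,  0.04370989,  0.00710944]), 'grip_width': 85.71130399925589} 25.0
```

View pics/scene0.png

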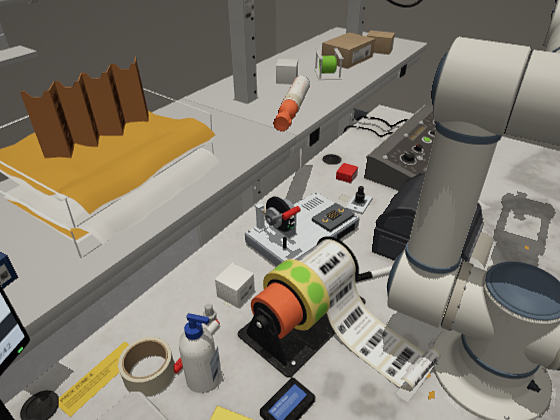

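View pics/top0.png

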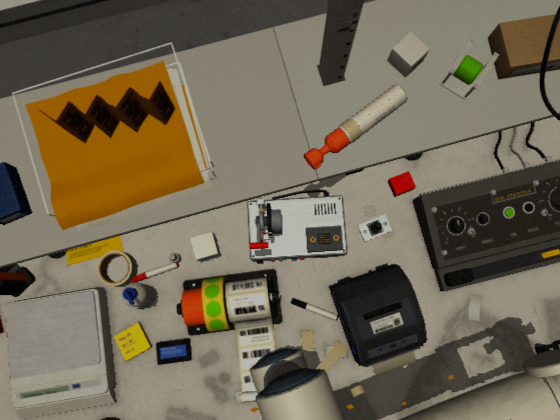

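```bash
python3 - <<'E'
import cv2
a=cv2.imread("pics/top0.png")[165:285,230:430]; cv2.imwrite("pics/t1.png",cv2.resize(a,None,fx=4,fy=4,interpolation=cv2.INTER_CUBIC))
a=cv2.imread("pics/scene0.png")[150:270,235:395]; cv2.imwrite("pics/s1.png",cv2.resize(a,None,fx=5,fy=5,interpolation=cv2.INTER_CUBIC))
E
```

```text
(no output)
```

View pics/t1.png

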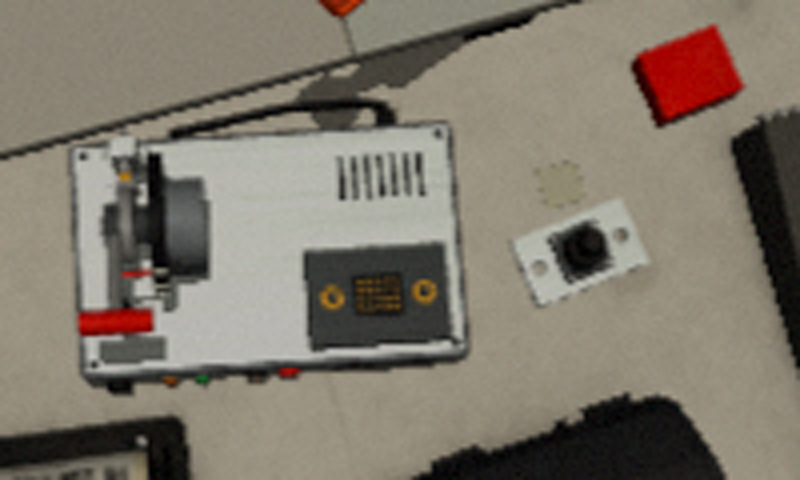

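View pics/s1.png

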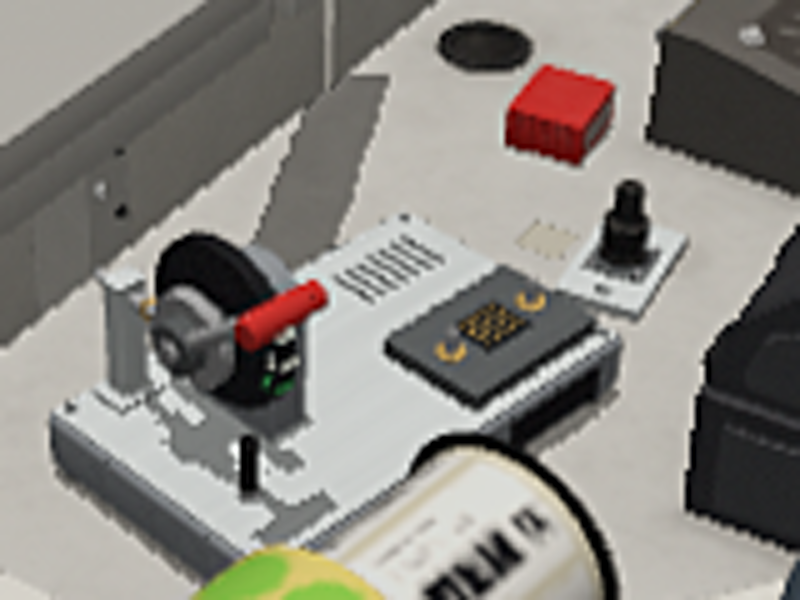

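```bash
cat > h.py <<'E'
import cv2,numpy as np
from rig import manip,vision
def P(n):
    c=vision.get_calibration(n);K=np.array(c["intrinsics"]);T=np.array(c["T"]);W=np.linalg.inv(T)
    return K@W[:3]
def proj(n,p):
    p=np.atleast_2d(p);q=np.c_[p,np.ones(len(p))]@P(n).T
    return q[:,:2]/q[:,2:]
def unproj(n,uv,z):
    M=P(n);H=np.c_[M[:,0],M[:,1],M[:,2]*z+M[:,3]]
    q=np.c_[np.atleast_2d(uv),np.ones(len(np.atleast_2d(uv)))]@np.linalg.inv(H).T
    return q[:,:2]/q[:,2:]
def warp(n,img,z,x0,x1,y0,y1,s):  # out: rows = x decreasing (up=+x), cols= y decreasing
    M=P(n);H=np.c_[M[:,0],M[:,1],M[:,2]*z+M[:,3]]
    A=np.array([[0,-1/s,x1],[-1/s,0,y1],[0,0,1.]])
    return cv2.warpPerspective(img,H@A,(int((y1-y0)*s),int((x1-x0)*s)),flags=cv2.INTER_CUBIC|cv2.WARP_INVERSE_MAP)
E
python3 - <<'E'
from h import *
z=lambda l:[((a+.5)/4-.5+230,(b+.5)/4-.5+165) for a,b in l]
print("plate corners",unproj("top",z([(511,240),(625,199),(650,263),(539,306)]),8).round(1).tolist())
print("holes",unproj("top",z([(540,268),(622,234)]),8).round(1).tolist())
nc=unproj("top",z([(304,252),(443,242),(450,340),(309,349)]),54);print("nest",nc.round(1).tolist(),nc.mean(0))
print("pins base",unproj("top",z([(332,298),(425,291)]),54).round(1).tolist())
print("grip",unproj("top",z([(78,322),(153,320)]),106+90*np.sin(.698)).round(1).tolist())
E
```

```text
plate corners [[530.7, -159.1], [558.9, -240.3], [513.3, -255.6], [483.9, -176.9]]
holes [[510.6, -178.6], [534.0, -237.0]]
nest [[517.4, -11.6], [523.2, -105.9], [456.6, -108.5], [451.6, -13.8]] [487.19868957 -59.95508476]
pins base [[485.9, -29.9], [489.9, -92.7]]
grip [[460.2, 133.1], [460.9, 86.9]]
```

```bash
python3 - <<'E'
from h import *
t=cv2.imread("pics/top0.png");s=cv2.imread("pics/scene0.png")
def pair(z,x0,x1,y0,y1,k,name):
    a=warp("top",t,z,x0,x1,y0,y1,k);b=warp("scene",s,z,x0,x1,y0,y1,k)
    for im in(a,b):
        for i in range(int(x0//20*20+20),int(x1),20): cv2.line(im,(0,int((x1-i)*k)),(6,int((x1-i)*k)),(0,0,255),1);cv2.putText(im,str(i),(7,int((x1-i)*k)),0,.3,(0,0,255))
        for i in range(int(y0//20*20+20),int(y1),20): cv2.line(im,(int((y1-i)*k),0),(int((y1-i)*k),6),(255,0,0),1);cv2.putText(im,str(i),(int((y1-i)*k)-10,14),0,.3,(255,0,0))
    cv2.imwrite(name,np.hstack([a,b]))
pair(54,440,535,-120,0,3.3,"pics/wn.png")
pair(8,470,570,-270,-150,3.3,"pics/wc.png")
E
```

```text
(no output)
```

View pics/wn.png

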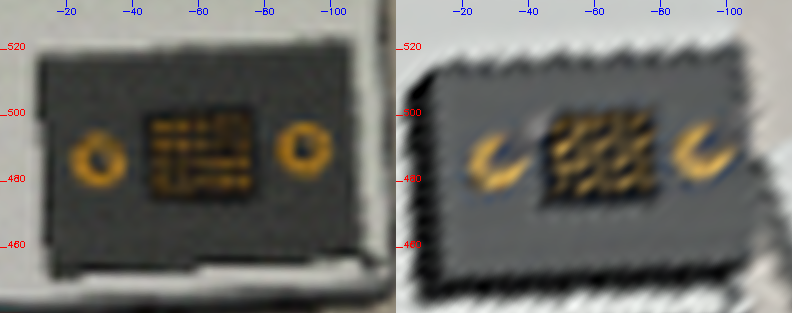

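View pics/wc.png

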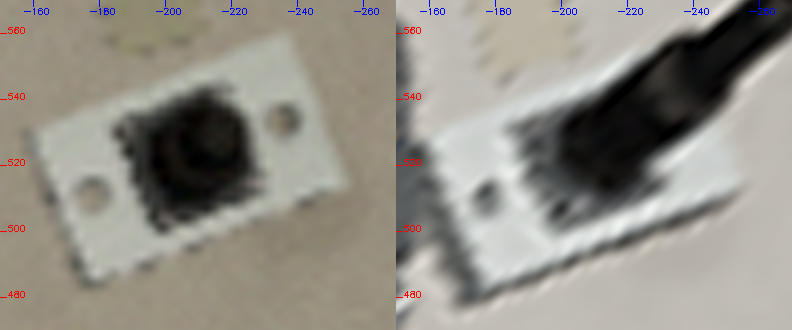

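Emit:
carry_out:
  commands:
    - [[0.4,1,0],1,1]
    - [[0.4,1,0],1,1]
    - [[0.4,1,0],1,1]
    - [[0.5,1,0],1,1]
    - [[0.5,1,0],1,1]
    - [[0.5,1,0],1,1]
    - [[0.5,1,0],1,1]
    - [[0.5,1,0],1,1]

```text
t: 0.9
tcp_pos: [330.2, -349.9, 255.8]
tcp_rot: [-2.548, -1.836, 0.0]
wrist_force: [1.1, -0.1, 0.4]
grip_width: 85.6
```

Emit:
carry_out:
  commands:
    - [[1,0.8,0],0.8,1]
    - [[1,0.8,0],0.8,1]
    - [[1,0.8,0],0.8,1]
    - [[1,0.7,0],0.8,1]
    - [[1,0.7,-0.5],0.8,1]
    - [[1,0.7,-1],0.8,1]
    - [[1,0.6,-1],0.9,1]
    - [[0.6,0.6,-1],0.9,1]

```text
t: 1.7
tcp_pos: [521.0, -207.4, 167.1]
tcp_rot: [-1.775, -2.591, -0.0]
wrist_force: [-0.3, 0.2, 0.7]
grip_width: 85.4
```

```bash
python3 - <<'E'
from h import *
s=manip.sense();print(s["tcp_pos"],s["tcp_rot"],s["qpos"])
for n in("scene","top"):
    cv2.imwrite(f"pics/{n}1.png",vision.snapshot(n))
a=cv2.imread("pics/scene1.png")[130:290,235:435];cv2.imwrite("pics/s2.png",cv2.resize(a,None,fx=3.5,fy=3.5))
E
```

```text
[ 521.02488356 -207.41473075  167.11988233] [-1.77508096e+00 -2.59122680e+00 -1.73028101e-04] [-4.39646643e-01 -1.32462967e-02  1.49516995e+00  2.17678236e-04
  1.66031682e+00 -8.09200482e-01]
```

View pics/s2.png

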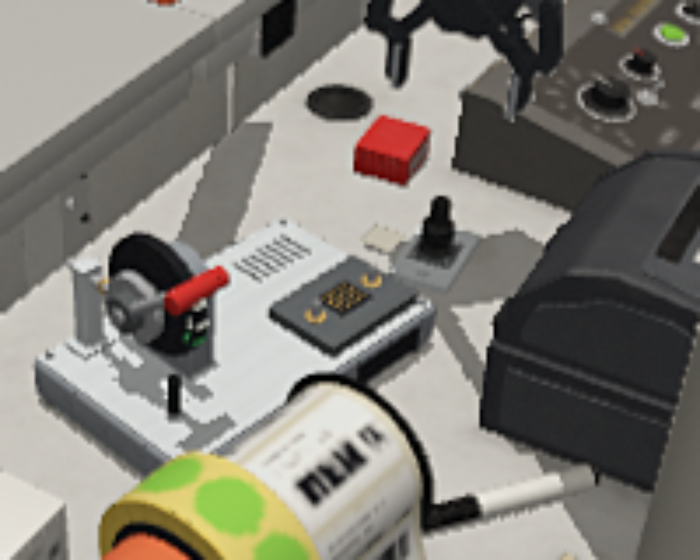

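View pics/top1.png

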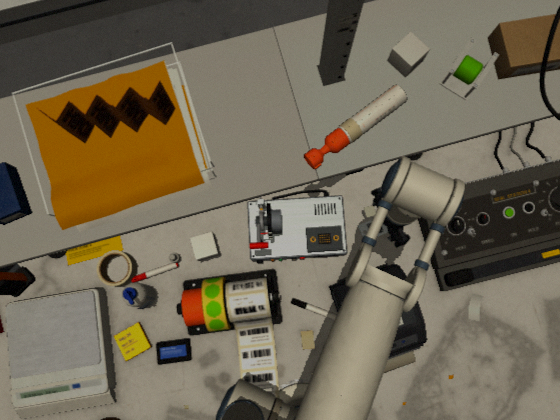

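Emit:
carry_out:
  commands:
    - [[0.04,0.02,-1],0,1]
    - [[0,0,-1],0,1]
    - [[0,0,-1],0,1]
    - [[0,0,-0.8],0,1]
    - [[0,0,-0.6],0,1]
    - [[0,0,-0.4],0,1]
    - [[0,0,-0.4],0,1]
    - [[0,0,0],0,1]

```text
t: 2.6
tcp_pos: [520.4, -208.0, 37.8]
tcp_rot: [-1.781, -2.586, 0.001]
wrist_force: [0.4, 1.1, -0.6]
grip_width: 85.7
```

Emit:
carry_out:
  commands:
    - [[0.05,0.04,0],0,0.6]
    - [[0,0,0],0,0.4]
    - [[0,0,0],0,0.2]
    - [[0,0,0],0,0]
    - [[0,0,0],0,0]
    - [[0,0,0],0,0]
    - [[0,0,0],0,0]
    - [[0,0,0],0,0]
  newtons: 50

```text
t: 3.4
tcp_pos: [522.5, -207.2, 39.6]
tcp_rot: [1.781, 2.587, 0.0]
wrist_force: [-1.8, 0.8, 6.1]
grip_width: 24.1
```

Emit:
carry_out:
  commands:
    - [[0,0,0.4],0,0]
    - [[0,0,0.8],0,0]
    - [[0,0,1],0,0]
    - [[0,0,1],0,0]
    - [[0,0,0.8],0,0]
    - [[0,0,0.2],0,0]
    - [[0,0,0],0,0]

```text
t: 4.1
tcp_pos: [522.4, -207.1, 144.3]
tcp_rot: [1.781, 2.587, 0.0]
wrist_force: [-0.7, 0.9, -2.8]
grip_width: 24.6
```

```bash
python3 - <<'E'
from h import *
s=manip.sense();print(s["tcp_pos"],s["tcp_rot"],s["wrist_force"],s["ft_torque"],s["grip_width"])
cv2.imwrite("pics/scene2.png",vision.snapshot("scene"))
a=cv2.imread("pics/scene2.png")[110:270,275:475];cv2.imwrite("pics/s3.png",cv2.resize(a,None,fx=3.5,fy=3.5,interpolation=2))
E
```

```text
[ 522.38929657 -207.12695864  144.26254532] [1.78084524e+00 2.58675086e+00 3.69241103e-04] [-0.73410869  0.88883219 -2.81378768] [ 0.0144788  -0.00975801 -0.00037317] 24.554469154923627
```

View pics/s3.png

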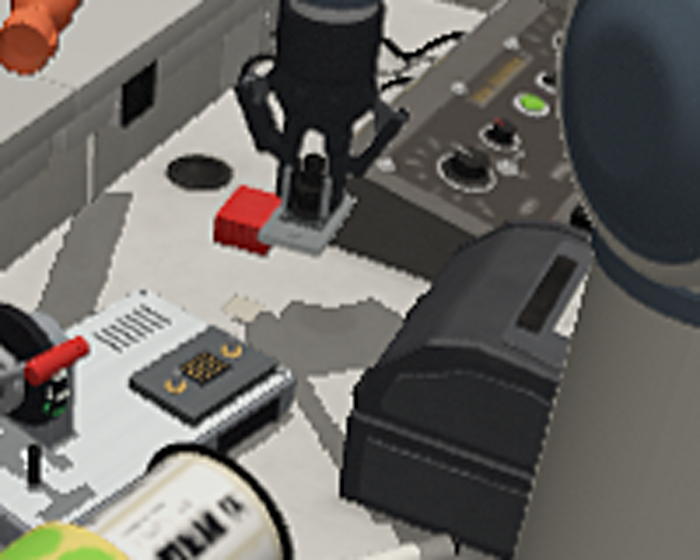

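Emit:
carry_out:
  commands:
    - [[-0.1,0.6,0],-0.4,0]
    - [[-0.25,1,0],-0.5,0]
    - [[-0.25,1,0],-0.5,0]
    - [[-0.25,1,0],-0.5,0]
    - [[-0.25,1,0],-0.5,0]
    - [[-0.2,0.8,-0.2],-0.38,0]
    - [[-0.08,0.44,-0.2],-0.2,0]
    - [[0,0,-0.1],0,0]

```text
t: 4.95
tcp_pos: [486.5, -59.6, 128.9]
tcp_rot: [-2.158, -2.279, 0.003]
wrist_force: [-0.5, -0.2, -2.5]
grip_width: 24.1
```

```bash
python3 - <<'E'
from h import *
s=manip.sense();print(s["tcp_pos"],s["tcp_rot"],s["wrist_force"],s["ft_torque"],s["grip_width"])
for n in("scene","top"):cv2.imwrite(f"pics/{n}3.png",vision.snapshot(n))
a=cv2.imread("pics/scene3.png")[140:240,250:380];cv2.imwrite("pics/s4.png",cv2.resize(a,None,fx=6,fy=6,interpolation=2))
a=cv2.imread("pics/top3.png")[180:280,240:370];cv2.imwrite("pics/t4.png",cv2.resize(a,None,fx=6,fy=6,interpolation=2))
E
```

```text
[486.47353652 -59.61990253 128.87452401] [-2.15751525 -2.27893998  0.00259479] [-0.47545349 -0.18914901 -2.54981453] [-0.02002976 -0.01339291  0.04935254] 24.058771976403087
```

View pics/s4.png

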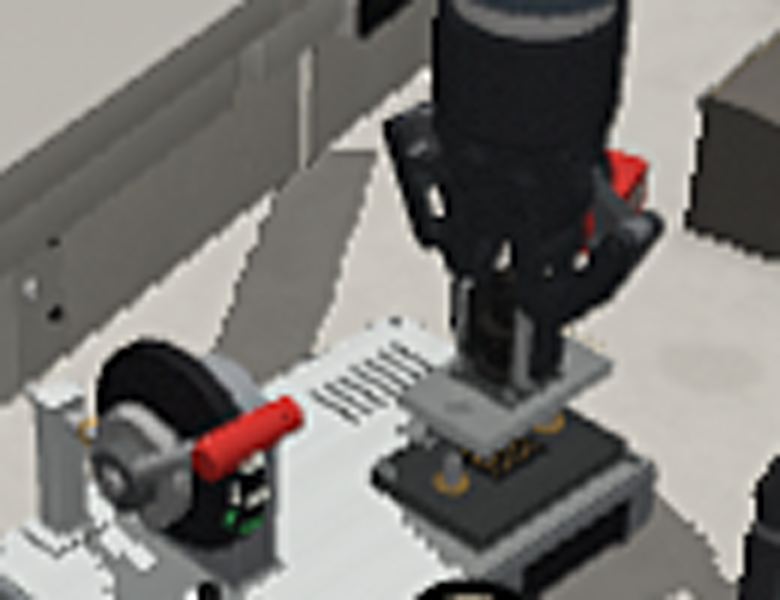

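View pics/t4.png

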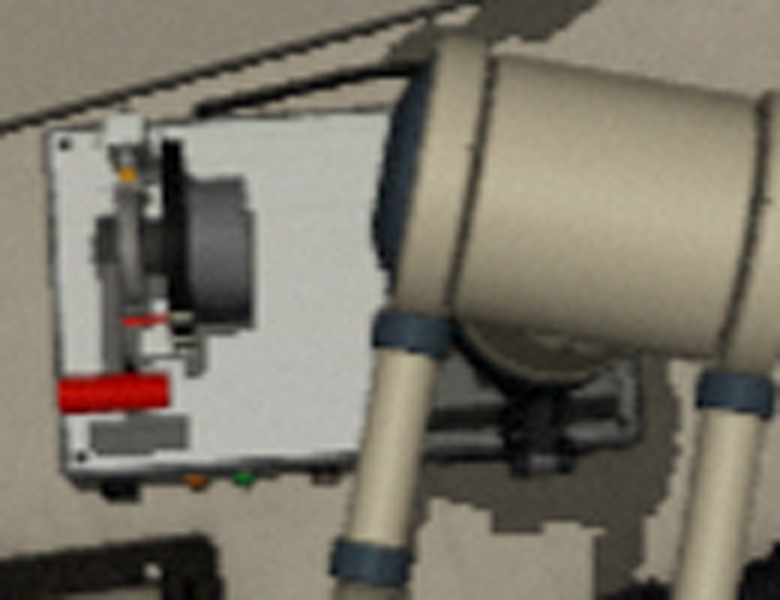

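Emit:
carry_out:
  commands:
    - [[0,0,0],0,0]
    - [[0,0,0],0,0]

```text
t: 5.25
tcp_pos: [487.8, -61.7, 131.2]
tcp_rot: [-2.163, -2.279, 0.0]
wrist_force: [-0.3, 0.2, -1.5]
grip_width: 24.2
```

```bash
python3 - <<'E'
from h import *
s=manip.sense();print(s["tcp_pos"],s["tcp_rot"],s["wrist_force"],s["ft_torque"],s["grip_width"])
im=vision.snapshot("scene");cv2.imwrite("pics/scene4.png",im)
t=s["tcp_pos"];r=s["tcp_rot"];a=np.arctan2(r[1],r[0]);y=2*a-np.pi/2;y=(y+np.pi/2)%np.pi-np.pi/2;print("yaw",np.degrees(y))
zt=t[2]-31.6
w=warp("scene",im,zt,440,535,-120,0,6);
for x,yy in [(t[0]-31*np.sin(y)*k,t[1]+31*np.cos(y)*k) for k in(1,-1)]: cv2.circle(w,(int((-yy)*6),int((535-x)*6)),2,(0,0,255),-1)
for cx,cy in [(-25,-42),(25,-42),(25,42),(-25,42)]:
    x=t[0]+cx*np.cos(y)-cy*np.sin(y);yy=t[1]+cx*np.sin(y)+cy*np.cos(y);cv2.circle(w,(int((-yy)*6),int((535-x)*6)),2,(0,255,0),-1)
cv2.imwrite("pics/wp.png",w)
n=warp("scene",im,71.5,440,535,-120,0,6)
for k in(1,-1):
    x=488-31*np.sin(.054)*k;yy=-61.2+31*np.cos(.054)*k; cv2.circle(n,(int((-yy)*6),int((535-x)*6)),2,(0,0,255),-1)
cv2.imwrite("pics/wp2.png",n)
E
```

```text
[487.76360705 -61.7451689  131.21211637] [-2.16275366e+00 -2.27860946e+00  3.56338898e-04] [-0.34399502  0.21622268 -1.47030679] [-0.02705166 -0.03599259  0.03656013] 24.17786545571787
yaw 2.9885163233172274
```

View pics/wp.png

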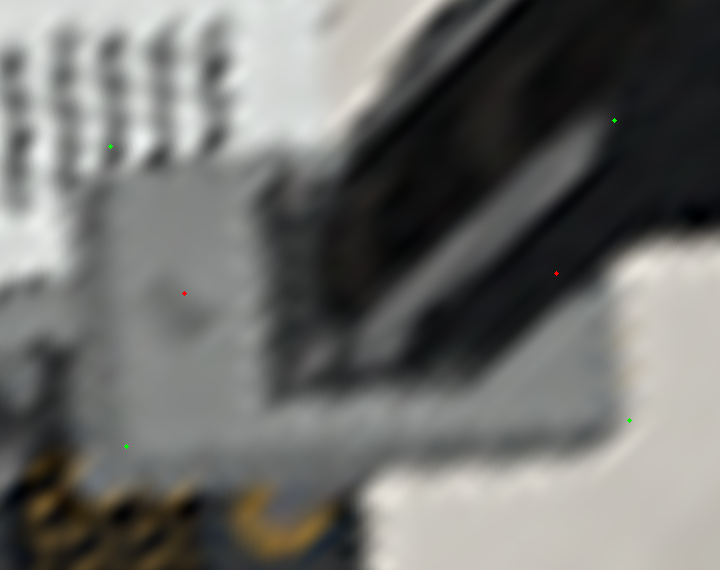

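View pics/wp2.png

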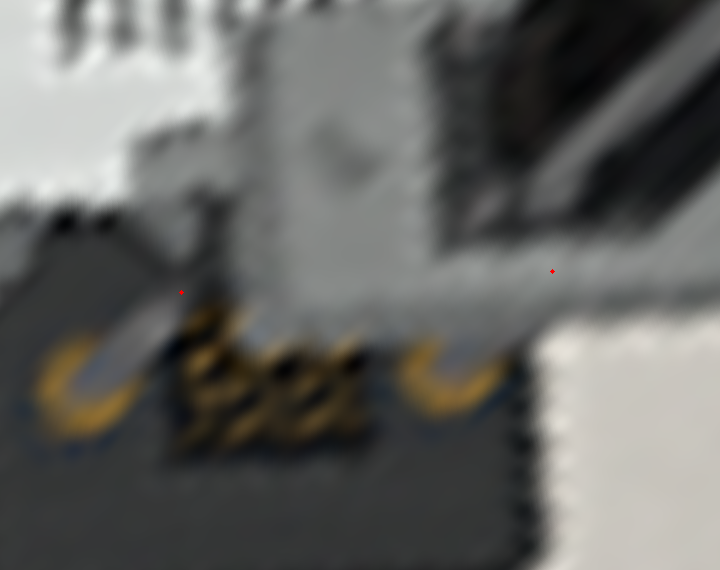

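Emit:
carry_out:
  commands:
    - [[0,0.01,-0.3],0.02,0]
    - [[0,0,-0.3],0,0]
    - [[0,0,-0.12],0,0]
    - [[0,0,-0.1],0,0]
    - [[0,0,-0.1],0,0]
    - [[0,0,0],0,0]

```text
t: 5.9
tcp_pos: [487.5, -60.7, 107.9]
tcp_rot: [-2.159, -2.281, 0.0]
wrist_force: [-0.7, 1.4, -3.0]
grip_width: 24.0
```

```bash
python3 - <<'E'
from h import *
s=manip.sense();print(s["tcp_pos"],s["tcp_rot"],s["wrist_force"],s["ft_torque"],s["grip_width"])
im=vision.snapshot("scene")
cv2.imwrite("pics/s5.png",cv2.resize(im[170:240,290:370],None,fx=9,fy=8,interpolation=2))
E
```

```text
[487.51428768 -60.74405275 107.91407644] [-2.15924220e+00 -2.28135771e+00  4.28986371e-04] [-0.65734334  1.44859243 -3.01947348] [-0.04340034  0.00102687 -0.0465383 ] 24.006634244153926
```

View pics/s5.png

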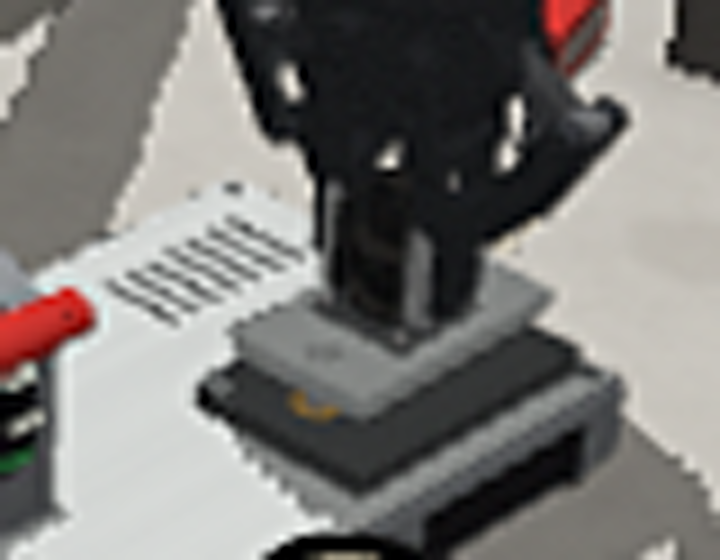

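Emit:
carry_out:
  commands:
    - [[0,0,-0.1],0,0]
    - [[0,0,-0.1],0,0]
    - [[0,0,0],0,0]

```text
t: 6.25
tcp_pos: [487.7, -60.8, 103.0]
tcp_rot: [2.159, 2.281, 0.0]
wrist_force: [1.6, -0.2, -2.5]
grip_width: 24.1
```

Emit:
carry_out:
  commands:
    - [[0,0,-0.1],0,0]
    - [[0,0,-0.1],0,0]
    - [[0,0,0],0,0]

```text
t: 6.55
tcp_pos: [487.7, -60.9, 98.0]
tcp_rot: [2.16, 2.281, 0.0]
wrist_force: [2.5, 0.1, -2.5]
grip_width: 24.1
```

Emit:
carry_out:
  commands:
    - [[0,0,-0.08],0,0]
    - [[0,0,-0.08],0,0]
    - [[0,0,0],0,0]

```text
t: 6.85
tcp_pos: [487.7, -60.8, 94.1]
tcp_rot: [2.16, 2.281, 0.0]
wrist_force: [0.6, -0.2, -3.3]
grip_width: 24.2
```

Emit:
carry_out:
  commands:
    - [[0,0,-0.06],0,0]
    - [[0,0,-0.06],0,0]
    - [[0,0,0],0,0]

```text
t: 7.15
tcp_pos: [487.9, -60.8, 93.6]
tcp_rot: [2.159, 2.281, 0.001]
wrist_force: [-3.8, 0.5, 10.0]
grip_width: 24.4
```

Emit:
carry_out:
  commands:
    - [[0,0,0],0,0.3]
    - [[0,0,0],0,0.5]
    - [[0,0,0],0,0.8]
    - [[0,0,0],0,0.8]
    - [[0,0,0],0,0.8]
    - [[0,0,0.4],0,0.8]
    - [[0,0,0.8],0,0.8]
    - [[0,0,1],0,0.8]

```text
t: 7.95
tcp_pos: [487.1, -60.7, 146.4]
tcp_rot: [-2.158, -2.28, 0.002]
wrist_force: [0.5, -0.8, -0.4]
grip_width: 68.9
```

```bash
python3 - <<'E'
from h import *
s=manip.sense();print(s["tcp_pos"],s["tcp_rot"],s["wrist_force"],s["ft_torque"],s["grip_width"])
im=vision.snapshot("scene");cv2.imwrite("pics/scene6.png",im)
cv2.imwrite("pics/s6.png",cv2.resize(im[150:240,250:370],None,fx=6,fy=6,interpolation=2))
E
```

```text
[487.06337674 -60.69426925 146.43142357] [-2.15834128e+00 -2.28027405e+00  1.81440494e-03] [ 0.47680925 -0.78222642 -0.4498058 ] [-0.0348821  -0.03371494 -0.00020972] 68.8547447954174
```

View pics/s6.png

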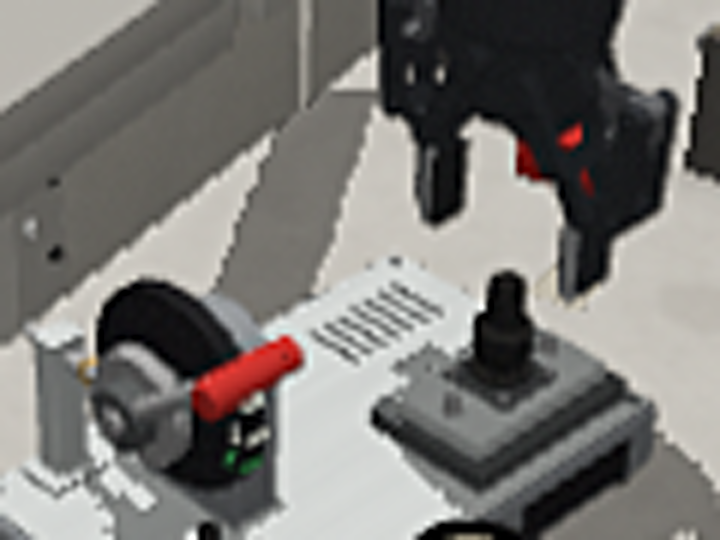

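```bash
python3 - <<'E'
from h import *
z=lambda l:[((a+.5)/5-.5+235,(b+.5)/5-.5+150) for a,b in l]
print("grip ends",unproj("scene",z([(245,333),(316,292)]),163.9).round(1).tolist())
print("post base",unproj("scene",z([(248,492)]),42).round(1).tolist(),unproj("scene",z([(248,437)]),np.array(60)).round(1).tolist())
print("hub",unproj("scene",z([(170,342)]),106).round(1).tolist())
t=[((a+.5)/4-.5+230,(b+.5)/4-.5+165) for a,b in [(118,385),(85,380),(465,355)]]
print("post/box top",unproj("top",t,42).round(1).tolist())
E
```

```text
grip ends [[459.1, 130.6], [461.2, 86.9]]
post base [[481.1, 109.9]] [[496.2, 97.2]]
hub [[532.8, 115.4]]
post/box top [[429.6, 115.4], [433.2, 137.8], [447.4, -119.8]]
```

Emit:
carry_out:
  commands:
    - [[0,0.3,1],0,0.5]
    - [[-0.1,0.9,1],0,0]
    - [[-0.2,1,0.8],0,0]
    - [[-0.2,1,0.2],0,0]
    - [[-0.3,1,0],0,0]
    - [[-0.3,1,0],0,0]
    - [[-0.2,1,0],0,0]
    - [[-0.1,0.85,0],0,0]

```text
t: 8.8
tcp_pos: [452.3, 116.7, 222.1]
tcp_rot: [2.159, 2.282, 0.002]
wrist_force: [0.9, 0.1, 0.2]
grip_width: -0.0
```

Emit:
carry_out:
  commands:
    - [[0,0,0],0,0]
    - [[0,0,0],0,0]
    - [[0,0,0],0,0]

```text
t: 9.1
tcp_pos: [452.8, 114.8, 221.5]
tcp_rot: [2.16, 2.281, -0.0]
wrist_force: [0.3, 0.2, 0.2]
grip_width: -0.1
```

```bash
python3 - <<'E'
from h import *
s=manip.sense();print(s["tcp_pos"],s["tcp_rot"],s["wrist_force"],s["ft_torque"],s["grip_width"])
im=vision.snapshot("scene");cv2.imwrite("pics/scene7.png",im)
cv2.imwrite("pics/s7.png",cv2.resize(im[110:240,220:380],None,fx=5,fy=4.6,interpolation=2))
E
```

```text
[452.83721868 114.77175504 221.49238749] [ 2.15995609e+00  2.28059181e+00 -1.00199005e-04] [0.33223818 0.15162848 0.22987954] [ 0.02938853 -0.01495312 -0.01756721] -0.06933408341656477
```

View pics/s7.png

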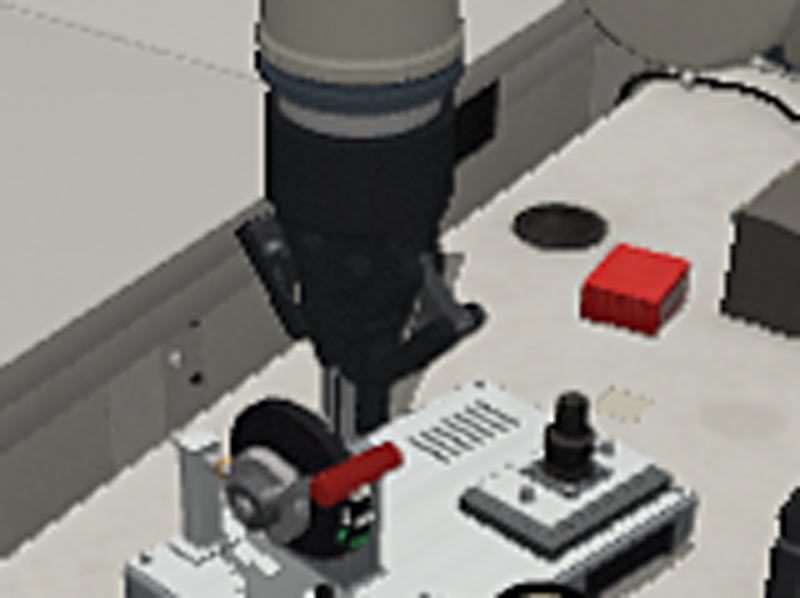

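```bash
python3 - <<'E'
from h import *
for p in [(452.8,114.8,196.5),(452.8,114.8,221.5),(460.5,110,164),(438,114,196.5),(467,114,196.5),(460.5,110,172)]:
    q=proj("scene",p)[0];print(p,((q[0]-220)*5).round(),((q[1]-110)*4.6).round())
im=cv2.imread("pics/scene7.png");cv2.imwrite("pics/s7b.png",cv2.resize(im[175:225,260:320],None,fx=12,fy=12,interpolation=2))
E
```

```text
(452.8, 114.8, 196.5) 355.0 427.0
(452.8, 114.8, 221.5) 356.0 384.0
(460.5, 110, 164) 351.0 470.0
(438, 114, 196.5) 379.0 441.0
(467, 114, 196.5) 335.0 413.0
(460.5, 110, 172) 351.0 457.0
```

View pics/s7b.png

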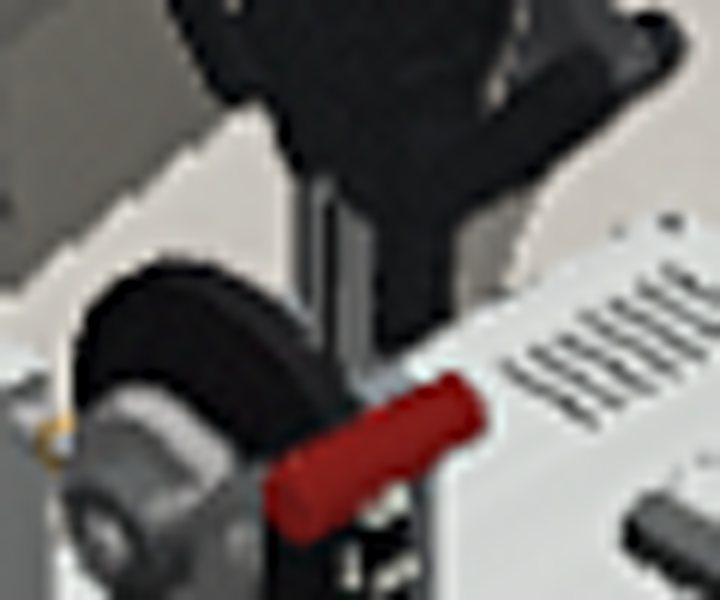

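Emit:
carry_out:
  commands:
    - [[0,0,-0.4],0,0]
    - [[0,0,-0.3],0,0]
    - [[0,0,0],0,0]

```text
t: 9.45
tcp_pos: [452.0, 114.9, 201.6]
tcp_rot: [-2.159, -2.279, 0.004]
wrist_force: [-0.5, 0.0, 0.5]
grip_width: -0.1
```

Emit:
carry_out:
  commands:
    - [[0,0,-0.1],0,0]
    - [[0,0,-0.1],0,0]
    - [[0,0,0],0,0]

```text
t: 9.75
tcp_pos: [452.6, 115.4, 198.5]
tcp_rot: [-2.159, -2.281, 0.0]
wrist_force: [-0.0, -1.2, 0.0]
grip_width: 0.2
```

Emit:
carry_out:
  commands:
    - [[0,0,-0.1],0,0]
    - [[0,0,-0.1],0,0]
    - [[0,0,0],0,0]

```text
t: 10.05
tcp_pos: [452.2, 115.5, 195.6]
tcp_rot: [2.159, 2.282, 0.001]
wrist_force: [-5.2, -0.1, 8.5]
grip_width: 0.3
```

Emit:
carry_out:
  commands:
    - [[-0.05,0,-0.25],0,0]
    - [[-0.05,0,-0.25],0,0]
    - [[-0.05,0,-0.25],0,0]
    - [[-0.05,0,-0.25],0,0]
    - [[-0.05,0,-0.25],0,0]
    - [[-0.05,0,-0.25],0,0]
    - [[0,0,0],0,0]

```text
t: 10.75
tcp_pos: [444.3, 115.6, 156.5]
tcp_rot: [-2.158, -2.281, 0.002]
wrist_force: [-5.6, -0.0, 6.4]
grip_width: -0.2
```

```bash
python3 - <<'E'
from h import *
im=vision.snapshot("scene");cv2.imwrite("pics/s8.png",cv2.resize(im[150:240,240:350],None,fx=7,fy=6.5,interpolation=2))
E
```

```text
(no output)
```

View pics/s8.png

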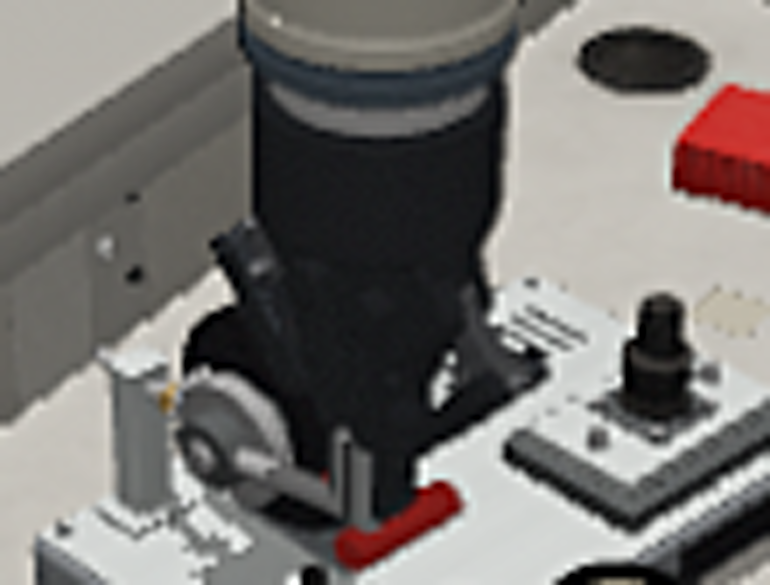

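Emit:
carry_out:
  commands:
    - [[-0.03,0,-0.25],0,0]
    - [[-0.03,0,-0.25],0,0]
    - [[-0.03,0,-0.25],0,0]
    - [[0,0,-0.25],0,0]
    - [[0,0,-0.2],0,0]
    - [[0,0,0],0,0]

```text
t: 11.4
tcp_pos: [442.5, 115.6, 126.7]
tcp_rot: [-2.159, -2.282, 0.0]
wrist_force: [-4.1, 0.0, 6.8]
grip_width: -0.3
```

Emit:
carry_out:
  commands:
    - [[0,0,-0.1],0,0]
    - [[0,0,-0.1],0,0]
    - [[0,0,0],0,0]

```text
t: 11.7
tcp_pos: [442.8, 115.6, 122.1]
tcp_rot: [2.159, 2.282, 0.0]
wrist_force: [-4.3, -0.8, 6.7]
grip_width: 0.2
```

Emit:
carry_out:
  commands:
    - [[0,0,-0.1],0,0]
    - [[0,0,-0.1],0,0]
    - [[0,0,0],0,0]

```text
t: 12.0
tcp_pos: [443.3, 115.6, 117.3]
tcp_rot: [2.159, 2.281, 0.002]
wrist_force: [-1.0, 0.0, 5.5]
grip_width: -0.2
```

Emit:
carry_out:
  commands:
    - [[0,0,-0.1],0,0]
    - [[0,0,-0.1],0,0]
    - [[0,0,0],0,0]

```text
t: 12.3
tcp_pos: [443.9, 115.6, 112.7]
tcp_rot: [2.158, 2.28, 0.004]
wrist_force: [0.3, -0.6, 6.1]
grip_width: 0.1
```

Emit:
carry_out:
  commands:
    - [[0,0,-0.08],0,0]
    - [[0,0,-0.08],0,0]
    - [[0,0,0],0,0]

```text
t: 12.6
tcp_pos: [444.6, 115.7, 109.3]
tcp_rot: [2.157, 2.279, 0.007]
wrist_force: [2.6, 0.1, 7.1]
grip_width: -0.0
```

```bash
python3 - <<'E'
from h import *
s=manip.sense();print(s["tcp_pos"],s["wrist_force"])
im=vision.snapshot("scene");cv2.imwrite("pics/scene9.png",im);cv2.imwrite("pics/s9.png",cv2.resize(im[150:240,240:350],None,fx=7,fy=6.5,interpolation=2))
im=vision.snapshot("top");cv2.imwrite("pics/top9.png",im);cv2.imwrite("pics/t9.png",cv2.resize(im[180:280,235:365],None,fx=6,fy=6,interpolation=2))
E
```

```text
[444.62927535 115.67887562 109.29409987] [2.55526262 0.14724109 7.11223605]
```

View pics/s9.png

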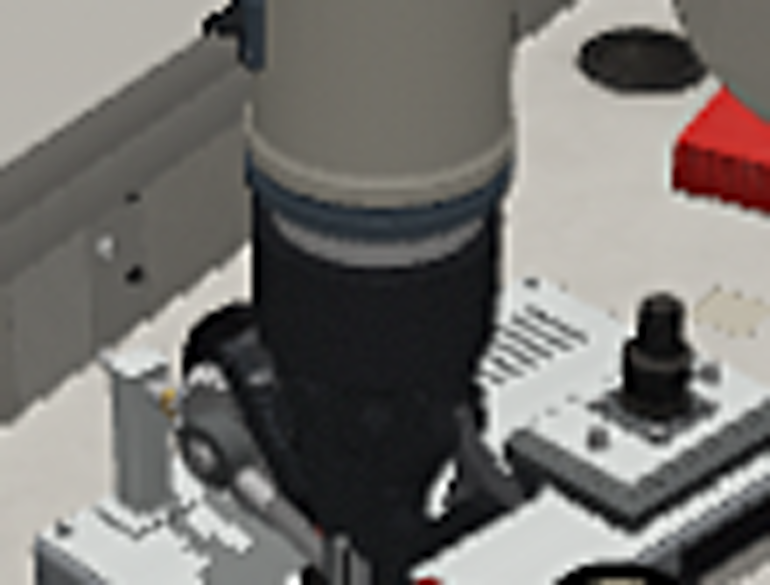

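View pics/t9.png

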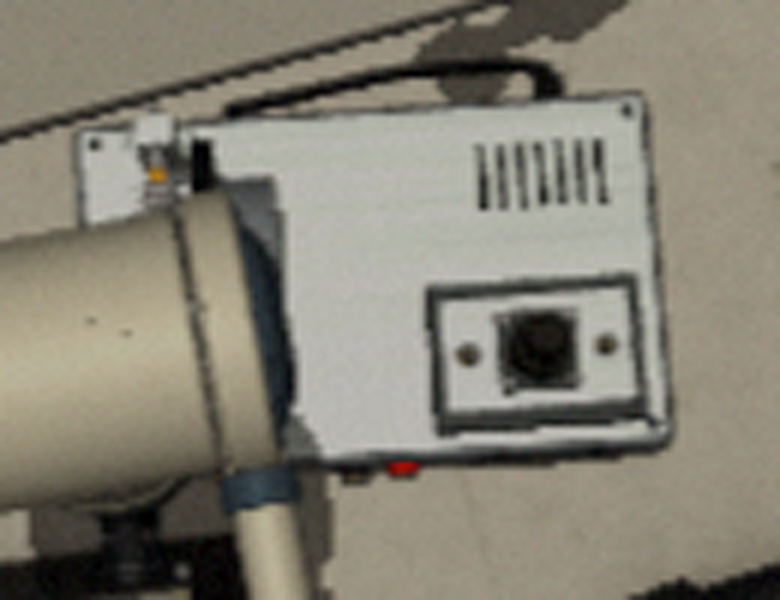

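Emit:
carry_out:
  commands:
    - [[0,0,-0.05],0,0]
    - [[0,0,-0.04],0,0]
    - [[0,0,0],0,0]
    - [[0,0,0],0,0]
    - [[0,0,0],0,0]

```text
t: 13.2
tcp_pos: [445.0, 115.7, 107.8]
tcp_rot: [2.157, 2.278, 0.008]
wrist_force: [2.8, 0.4, 9.0]
grip_width: 0.2
```

```bash
python3 - <<'E'
from h import *
s=manip.sense();print(s["tcp_pos"],s["tcp_rot"],s["wrist_force"],s["ft_torque"],s["joint_velocities"])
im=vision.snapshot("scene");cv2.imwrite("pics/scene10.png",im);cv2.imwrite("pics/s10.png",cv2.resize(im[200:260,260:340],None,fx=9,fy=9,interpolation=2))
b=cv2.imread("pics/scene0.png")[200:260,260:340];cv2.imwrite("pics/s10b.png",cv2.resize(b,None,fx=9,fy=9,interpolation=2))
for th in (55,60,65,69): 
    g=np.radians(40-th);print(th,((proj("scene",[(529.7-90*np.cos(g)-y*.054, 113.6-5+y,106+90*np.sin(g)) for y in(-23,23)])-[260,200])*9).round().tolist())
E
```

```text
[444.98416571 115.66582925 107.83647959] [2.15656093 2.27838765 0.00833558] [2.78664894 0.37883322 9.04374726] [-0.1041884  -0.44884978 -0.05159722] [ 0.00051696 -0.00171905 -0.00021818  0.00024998 -0.00029263 -0.00095175]
55 [[382.0, 349.0], [254.0, 431.0]]
60 [[375.0, 366.0], [247.0, 448.0]]
65 [[366.0, 381.0], [240.0, 463.0]]
69 [[359.0, 391.0], [232.0, 473.0]]
```

View pics/s10.png

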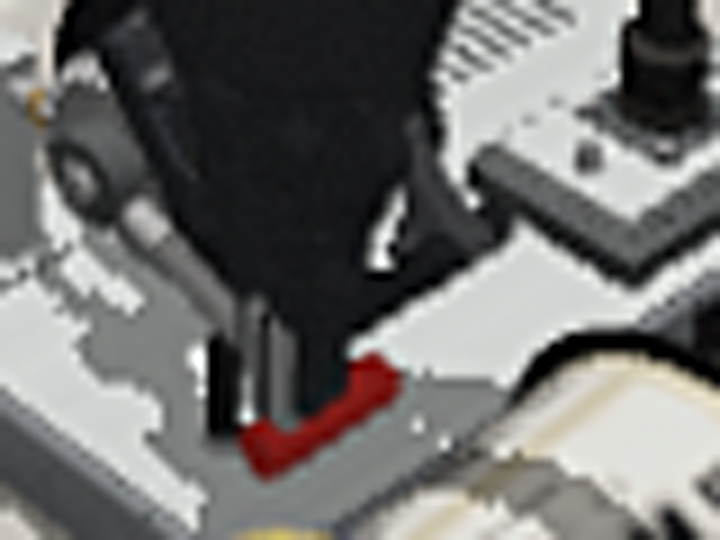

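```bash
python3 - <<'E'
from rig import manip, order
print(order.job_done()); s=manip.sense(); print(s["t"],s["tcp_pos"],s["wrist_force"])
E
```

```text
the job is handed in; nothing more can be done
None
the job is handed in; nothing more can be done
```

The connector is seated on the nest and the lever is held in notch 3 by the closed fingertips. I handed the job in at about 13 s of the 61 s allowed.

- **Connector:** The plate went over both pins with little resistance. It met the nest at TCP height 93.6 mm, the height expected for flush, with about 10 N upward. In later pictures it lies flat, with a pin showing in each hole.
- **Lever:** At the end the TCP was at 107.8 mm, which puts the lever at about 60.3 degrees; notch 3 is at 60 and the end stop at 69. It was steady, pushing back with about 9 N. The red bar's place in the last picture agrees to within a degree or two.
- **Forces and bystanders:** The highest wrist force I read was about 10 N. I planned no contact with the other things on the bench and saw no sign of any, but I made no separate check of each of them at the end.

No check failed. The two cameras differed by about 1.5 mm on where the nest is. The tool was also pulled about 2 mm in x, with a tilt under half a degree, probably from friction with the bar. The job-done call gave no verdict, and the state could not be read after it.

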